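# Cover the terminals and pull the fuse carrier

### The job

Make the drive unit safe for service: first press the loose cover plate, which lies tilted on the terminal box, down until it sits level in its seat. Then pinch the two side catches of the fuse carrier together and draw it straight up out of its base, keeping it upright and lifting it at least 10 cm. Finish still holding it there, steady and by its pinched catches, with the cover still level and the other things on the bench left alone.

Things in the scene. Friction and masses are not known exactly. Their poses are not given: they have to be found in the camera images.
- terminal_box: aluminium box fixed to the bench, 120 (x) x 100 (y) x 39 mm high; origin: centre of its underside, z up. Its top is a shallow seat for the cover plate, 93 x 73 mm, floor at 30 mm, surrounded by a rim up to 39 mm. Two round black cable fittings stick out of its +x side
- press_spot (a point): point fixed on the terminal box, at its x = -35 mm, y = 0, z = 36 mm: over the two support pins (they stand 22 mm either side of it in y), at the height of the seated plate's top; its axes are those of the box
- pins (a joint): the two stiff pins under the cover's raised (-x) edge, moving as one: 0 = up, standing 8 mm above the seat's floor; 0.008 = sunk level with the floor (stop at 0.0085). They resist with about 4 N of friction, carry the plate's weight, stay where they are left and do not spring back
- cover: loose dark steel cover plate, 90 x 70 x 6 mm, 0.11 kg, origin: centre of its underside, z towards its top face. It lies in the terminal box's seat with its +x edge down and its -x edge propped about 8 mm up on the pins, so tilted about 0.1 rad. Seated, its underside is 30 mm and its top 36 mm above the bench, 3 mm below the rim
- fuse_base: grey plastic block fixed to the bench, 130 (x) x 110 (y) x 32 mm high, with a socket in the middle of its top, 48 (x) x 61 (y) mm; origin: centre of its underside, z up. Brass studs at its four corners rise to 44 mm (51 mm off centre in x, 34 mm in y)
- carrier: loose fuse carrier, about 0.18 kg, standing upright in the socket, 79 mm high, of which 28 mm is in the socket and 51 mm above the base's top; origin: centre of its underside (4 mm above the bench when seated), z up. Its black core is 46 (x) x 32 (y) mm above the base; a white ribbed catch blade 24 mm wide (x) stands along each y side. Its axes are those of the fuse base to within the 1 mm play of the socket
- carrier_grip (a point): point on the carrier's axis midway between the two catch blades, 58 mm above the carrier's underside (62 mm above the bench when seated); the carrier's axes. The blades' outer faces lie 29 mm to either side in y when at rest (58 mm overall) and can be gripped from the base's top (32 mm above the bench) to 80 mm above the bench
- catch_a (a joint): catch on the carrier's +y side: 0 = sprung out, grows in metres as it is pushed in towards the core, stop at 0.008. Spring: about 2 N to start, 4.5 N at the stop. Out, a tooth near its foot hooks 3.5 mm under the socket's lip and the carrier cannot be drawn; it is free once the catch is in by more than about 4 mm
- catch_b (a joint): the same for the catch on the carrier's -y side; both must be in together to draw the carrier straight up
- gear_housing: bystander: open brass-coloured gearbox half, about 108 x 98 x 34 mm; origin: centre of its underside
- gear: bystander: flat dark steel gear with a hub, 68 mm across, 22 mm high; origin: centre of its underside
- bearing: bystander: steel ring, 52 mm across, 15 mm high; origin: centre of its underside
- dish: bystander: shallow bowl, 110 mm across, 35 mm high; origin: centre of its underside
- screwdriver: bystander: black-handled screwdriver, 200 mm long, lying on the bench
- wrench: bystander: steel wrench, 170 mm long, lying on the bench
- grease_jar: bystander: white jar with a black cap, 60 mm across, 70 mm high; origin: centre of its underside

How it is judged:
On the way, in this order (a step that is already met when the one before it is completed fails the run):
1. the cover plate sits level in its seat, the pins sunk under it (angle between cover's own z axis and vertical below 0.035 rad and z of cover in the frame of terminal_box below 0.0325 m and horizontal distance between cover and terminal_box below 0.006 m and value of joint pins above 0.006 m), for 0.2 s.
2. the fingers hold both catches in while the carrier is still in its socket (value of joint each of catch_a, catch_b above 0.003 m and contact force between each of catch_a, catch_b and the fingers above 0.5 N and z of carrier in the frame of fuse_base below 0.012 m), for 0.1 s.
At the end, for the whole second after the job is handed in: Carrier held by the fingers on both catches (each in over 3 mm), underside over 95 mm above the bench, upright within 0.25 rad, still, touching neither base nor box; cover level within 0.035 rad in its seat (underside below 32.5 mm, within 6 mm of centre), pins down over 6 mm (all of step 1 and value of joint each of catch_a, catch_b above 0.003 m and contact force between each of catch_a, catch_b and the fingers above 0.5 N and height (world z) of carrier above 0.095 m and angle between carrier's own z axis and vertical below 0.25 rad and linear speed of carrier below 0.03 m/s and contact force between carrier and fuse_base below 0.2 N and contact force between carrier and terminal_box below 0.2 N); the arm keeps its last pose, push and grip.
It fails at once if another thing on the bench (gear housing, gear, bearing, dish, screwdriver, wrench, grease jar) is pushed more than 30 mm from its place (distance of any of gear_housing, gear, bearing, dish, screwdriver, wrench, grease_jar from where it was at the start of the episode above 0.03 m).
It also fails if it takes over 53 s, if anything falls off the work surface, if the arm or the gripper's body presses on something with over 40 N, if the wrist force passes 120 N, or if a joint passes its speed limit or range.

### The arm

A 7-joint arm with a two-finger parallel gripper is mounted at the origin on the work surface. World frame = base frame: x ahead of the robot, y to its left, z up, the work surface at z = 0. Lengths are in m, angles in rad, forces in N, time in s.
With the tool pointing down it reaches from about 0.35 to 0.9 m from the base axis. Payload 8.1 kg.
Tool frame: the origin (TCP) lies at the centre of the arm's flange, where the gripper is bolted on; the fingertips stand 178 mm ahead of it and the grasp point (between the pads) lies 159 mm ahead of it; z points along the fingers, y is the direction in which the jaws open and shut (so a half turn about z gives the same grasp; the last joint's range is limited). The gripper opens to 92 mm and grips with 3 to 60 N. Pads are 19 mm wide; open, the fingers measure 130 mm over their backs; the gripper's body (75 mm by 190 mm) begins 47 mm behind the grasp point.
Start: joints at [-1.444, 0.434, 0.025, 1.573, -0.012, 1.134, -0.075], TCP at [0.142, 0.609, 0.405] pointing down, gripper open.
Joint ranges: [-2.62, 2.62], [-0.44, 2.09], [-1.27, 1.32], [0.08, 2.57], [-1.32, 4.46], [0.12, 2], [-2.74, 2.74]. Speed limits (rad/s): [2.22, 2.22, 3.01, 3.01, 3.14, 3.14, 3.14].

### API

Orientations are given as a rotation vector (axis times angle).
In Python, from cell import arm, get_image, camera_model gives the robot as it stands. The module is installed in compiled form; this text tells all that it offers.
- The arm moves only by the shell command python3 -m pendant 'ROWS' [FORCE]. ROWS is JSON, a list that holds one entry, the list of rows, each a list of 7 numbers: the shift along the tool's x, y, z in mm, then the turn, a rotation vector about the tool's x, y, z in rad, then the closure, from -1 (fully open) to 1 (shut). In form: [[[x, y, z, rx, ry, rz, hand], ...]]. A call has 1 to 20 rows; each row is the pose to reach, as a shift and turn from the pose commanded when the call began, along the tool's axes at that moment; what a row does not reach only later rows make up. A row lasts 1/8 s, in which the tool goes at most 62.5 mm and 10.7 degrees, less where a joint would pass 70% of its speed; a pose out of reach is approached as far as the arm can. A call with a gripper value outside its range is refused whole. The fingers move at their own pace and stop on an object; FORCE is the grip in N (left out, the last holds). Time passes only in rows, so rows that repeat a pose let the fingers close. It gives the time, the measured TCP pose, the force and the opening at its end, in the units of the state.
- arm.observe(): the state, without advancing time (a new reading comes with each control period).
- get_image(name): name is "side" or "top"; returns the picture (400x640x3 uint8, red, green, blue); there is no depth.
- camera_model(name): a dict with "fx", "fy", "cx", "cy" (pixels), "position" and "orientation" of the camera in the world. Camera axes: x right, y down, z forward; pixel columns grow to the right and rows downward; lengths in m; the calibration is good to about 2 mm. A picture is of the moment at which its call begins. camera_model takes no time and is no camera call.
- arm.sign_off(): hands the job in, once; it reports no verdict.
The state is a dict: "clock": time; "joints": joint angles; "dq": joint speeds; "joint_efforts": joint torques, N m; "position": TCP position; "ee_rot": TCP orientation; "force": force on the tool from outside, world axes, zero at the start; "ft_torque": the same for the moment, N m; "width": opening from 0.0 (shut) to 1.0 (fully open).
Only numpy, scipy, OpenCV 4.12 (cv2) and the standard library are available. Lean on these libraries where they do the work, as an engineer would, in place of code of your own. Each camera call takes 0.05 s, during which the arm holds its last target.

## Working session

There is one attempt and no reset: what is moved stays moved. The work goes in short steps, Python scripts to look and compute and a shell command to move; the robot and the scene stay as the last step left them, time stands still between calls to the robot, and variables do not carry over. Pictures are saved under pics/ and viewed, and the job is handed in when it is done.

```bash
mkdir -p pics; ls; python3 - <<'E'
from cell import arm,get_image,camera_model
import cv2
for n in("side","top"):
    cv2.imwrite(f"pics/{n}0.png",get_image(n)[:,:,::-1]); print(n,camera_model(n))
print(arm.observe())
E
```

```text
pics
side {'fx': 449.03343138075707, 'fy': 449.03343138075707, 'cx': 320.50789662017894, 'cy': 202.8514221797587, 'position': array([ 0.41154571, -0.99474016,  0.99702453]), 'orientation': array([-2.29454006,  0.19232308, -0.10742807])}
top {'fx': 465.0346208981214, 'fy': 465.0346208981214, 'cx': 318.53191657180224, 'cy': 196.06462327528791, 'position': array([0.374864  , 0.01761677, 1.24873694]), 'orientation': array([-2.13859127,  2.13851898, -0.21436112])}
{'clock': 0.1, 'joints': array([-1.44360797,  0.43511466,  0.02499027,  1.57400502, -0.01158802,
        1.13400328, -0.07506624]), 'dq': array([ 0.00021091, -0.00288544,  0.00094722, -0.00268372, -0.00049615,
        0.00027577, -0.00050787]), 'joint_efforts': array([ 3.01407039e-03, -6.69130683e+01,  9.88126695e-01, -3.15147436e+01,
       -6.03987998e-02,  3.74381198e-02,  7.56682653e-05]), 'position': array([0.14234884, 0.60835483, 0.4040479 ]), 'ee_rot': array([-3.60226523e-01, -3.12085545e+00,  2.17624763e-03]), 'force': array([-0.05899447,  0.0758868 , -0.2853024 ]), 'ft_torque': array([-0.00585377, -0.03786307,  0.0037024 ]), 'width': 1.002948382477124}
```

View pics/side0.png

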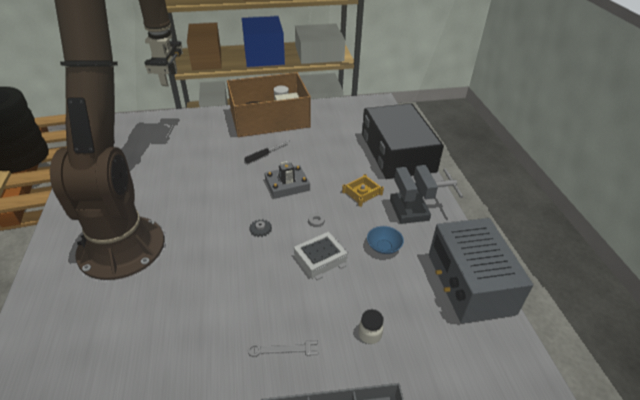

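View pics/top0.png

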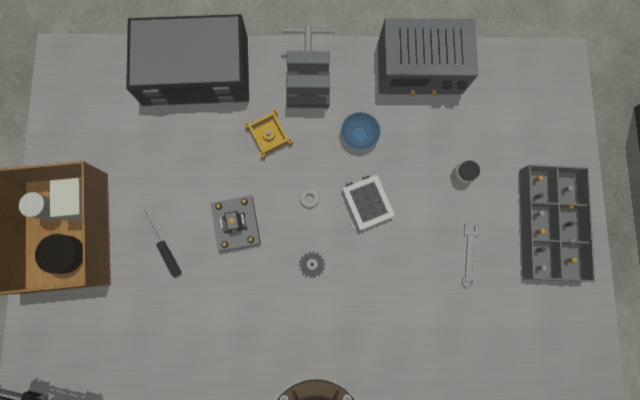

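The top view (up = +x, left = +y) shows the terminal box around (368,202) and the fuse base around (235,223). In the side view they're around (320,254) and (287,178). I'll zoom in on both.

```bash
cat > h.py <<'E'
import numpy as np,cv2
from scipy.spatial.transform import Rotation as R
from cell import arm,get_image,camera_model
def ray(n,uv):
    m=camera_model(n); d=np.array([(uv[0]-m['cx'])/m['fx'],(uv[1]-m['cy'])/m['fy'],1.])
    return m['position'],R.from_rotvec(m['orientation']).apply(d/np.linalg.norm(d))
def onz(n,uv,z):
    p,d=ray(n,uv); return p+d*(z-p[2])/d[2]
def tri(uvt,uvs):
    a,d=ray('top',uvt); b,e=ray('side',uvs)
    t=np.linalg.lstsq(np.stack([d,-e],1),b-a,rcond=None)[0]
    P,Q=a+d*t[0],b+e*t[1]; return (P+Q)/2,np.linalg.norm(P-Q)
def proj(n,p):
    m=camera_model(n); q=R.from_rotvec(m['orientation']).inv().apply(np.asarray(p)-m['position'])
    return np.array([m['cx']+m['fx']*q[0]/q[2],m['cy']+m['fy']*q[1]/q[2]])
E
python3 - <<'E'
import cv2,numpy as np
t=cv2.imread('pics/top0.png');s=cv2.imread('pics/side0.png')
def c(i,x,y,w,h,k):return cv2.resize(i[y:y+h,x:x+w],None,fx=k,fy=k,interpolation=cv2.INTER_CUBIC)
A=np.vstack([np.hstack([c(t,335,168,66,50,6),c(t,202,190,66,66,6)[:300]])])
B=np.hstack([c(s,287,227,66,58,6),c(s,257,153,66,58,6)])
cv2.imwrite('pics/z0.png',A[:,:800]);cv2.imwrite('pics/z1.png',B[:,:800])
E
```

```text
(no output)
```

View pics/z0.png

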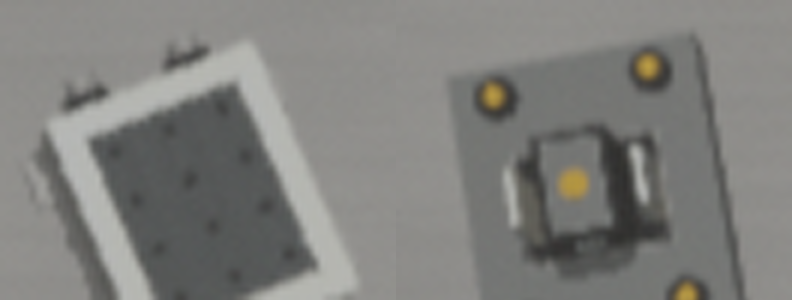

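View pics/z1.png

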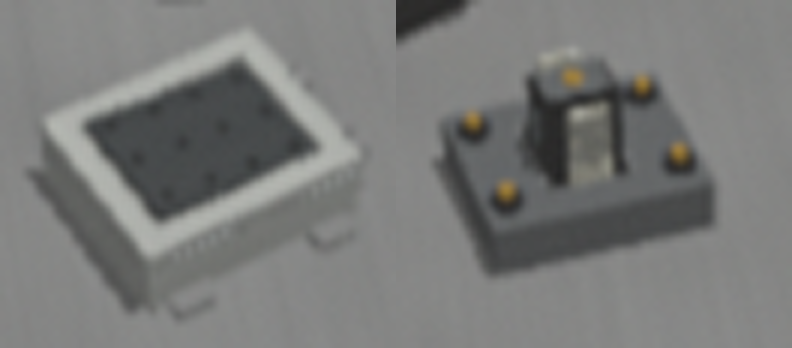

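The top crops show the box rim corners and the dark plate, with the cable fittings at about (349,184) and (366,177), so box +x points roughly to world +x. The four brass studs and the carrier's brass cap show in both views. Next I'll measure from masks.

```bash
python3 - <<'E'
from h import *
T=cv2.imread('pics/top0.png');S=cv2.imread('pics/side0.png')
def brass(I,x,y,w,h):
    c=cv2.resize(I[y:y+h,x:x+w],None,fx=4,fy=4,interpolation=cv2.INTER_CUBIC)
    m=cv2.inRange(cv2.cvtColor(c,cv2.COLOR_BGR2HSV),(10,110,90),(35,255,255))
    n,_,st,ce=cv2.connectedComponentsWithStats(m)
    return [( (ce[i]+.5)/4-.5+[x,y],st[i,4]) for i in range(1,n) if st[i,4]>15]
bt=brass(T,202,185,66,75);bs=brass(S,257,153,66,58)
for n,b in(('top',bt),('side',bs)):
    for c,a in b: print(n,c.round(2),a,onz(n,c,.044).round(4), onz(n,c,.083).round(4))
def quad(I,x,y,w,h,lo,hi):
    c=cv2.resize(I[y:y+h,x:x+w],None,fx=4,fy=4,interpolation=cv2.INTER_CUBIC)
    g=cv2.cvtColor(c,cv2.COLOR_BGR2GRAY);m=cv2.inRange(g,lo,hi)
    cs,_=cv2.findContours(m,cv2.RETR_EXTERNAL,cv2.CHAIN_APPROX_NONE)
    k=max(cs,key=cv2.contourArea); hull=cv2.convexHull(k)
    q=None
    for e in np.linspace(2,30,60):
        q=cv2.approxPolyDP(hull,e,True)
        if len(q)<=4:break
    return (q[:,0]+.5)/4-.5+[x,y],cv2.contourArea(k)/16
for n,I,b in(('top',T,(335,168,66,70)),('side',S,(287,227,66,58))):
    x,y,w,h=b
    g=cv2.cvtColor(I[y:y+h,x:x+w],cv2.COLOR_BGR2GRAY); print(n,np.histogram(g,bins=range(0,256,16))[0])
    for nm,lo,hi,z in(('rim',165,255,.039),('plate',0,110,.039)):
        q,a=quad(I,*b,lo,hi); print(n,nm,a); 
        P=np.array([onz(n,p,z) for p in q]); print(np.c_[q,P[:,:2]].round(4).tolist()); print('centre',P.mean(0).round(4),'sides',np.linalg.norm(P-np.roll(P,-1,0),axis=1).round(4))
E
```

```text
top [243.52 200.68] 196 [0.5784 0.1868 0.044 ] [0.5718 0.1814 0.083 ]
top [217.76 205.53] 193 [0.5654 0.2535 0.044 ] [0.5593 0.2459 0.083 ]
top [231.16 220.16] 239 [0.527  0.2175 0.044 ] [0.5221 0.211  0.083 ]
top [249.93 238.93] 201 [0.4783 0.1677 0.044 ] [0.4749 0.1629 0.083 ]
top [223.87 243.86] 209 [0.4656 0.2343 0.044 ] [0.4627 0.2272 0.083 ]
side [285.96 165.42] 73 [0.5254 0.2654 0.044 ] [0.5207 0.2139 0.083 ]
side [297.57 166.83] 68 [0.5645 0.2511 0.044 ] [0.5582 0.2002 0.083 ]
side [269.38 172.87] 70 [0.4643 0.2321 0.044 ] [0.4622 0.1819 0.083 ]
side [303.78 178.11] 87 [0.5767 0.1855 0.044 ] [0.5699 0.1372 0.083 ]
side [274.97 184.57] 91 [0.477  0.1662 0.044 ] [0.4743 0.1187 0.083 ]
top [   0    0    0    0   59  810  258  109 2227  456  175  526    0    0
    0]
top rim 1624.53125
[[375.625, 174.625, 0.6505, -0.1625], [393.875, 215.125, 0.5414, -0.2081], [360.125, 228.875, 0.505, -0.1184], [342.875, 188.125, 0.6135, -0.0744]]
centre [ 0.5776 -0.1409  0.039 ] sides [0.1183 0.0968 0.1171 0.0955]
top plate 854.03125
[[373.625, 182.125, 0.63, -0.1567], [386.875, 211.875, 0.55, -0.1899], [363.125, 221.375, 0.5248, -0.1266], [349.875, 191.125, 0.6055, -0.0929]]
centre [ 0.5776 -0.1415  0.039 ] sides [0.0866 0.0681 0.0875 0.0683]
side [   0    0    0   22  475  150  130  403 2152  136  255  105    0    0
    0]
side rim 1000.5625
[[328.125, 232.125, 0.6117, -0.0745], [345.625, 252.125, 0.6462, -0.1609], [311.125, 268.375, 0.5396, -0.2042], [294.875, 246.375, 0.5062, -0.1158]]
centre [ 0.5759 -0.1389  0.039 ] sides [0.093  0.1151 0.0944 0.1133]
side plate 556.28125
[[327.125, 237.125, 0.6049, -0.0943], [339.125, 251.375, 0.6285, -0.1552], [312.125, 262.875, 0.5454, -0.1851], [300.875, 247.375, 0.5228, -0.1225]]
centre [ 0.5754 -0.1393  0.039 ] sides [0.0652 0.0883 0.0667 0.0869]
```

```bash
cat >> h.py <<'E'
def Rdown(yaw):  # tool z down, tool y along +-(box y): tool x = -box x.. choose below
    c,s=np.cos(yaw),np.sin(yaw)
    x=np.array([c,s,0]);z=np.array([0,0,-1.]);return R.from_matrix(np.stack([x,np.cross(z,x),z],1))
def move(p,yaw):
    o=arm.observe();R0=R.from_rotvec(o['ee_rot']);
    best=min((Rdown(yaw),Rdown(yaw+np.pi)),key=lambda r:(R0.inv()*r).magnitude())
    d=R0.inv().apply(np.asarray(p)-o['position'])*1000
    print('shift mm',d.round(1),'turn',(R0.inv()*best).as_rotvec().round(4)); return o
E
python3 - <<'E'
from h import *
studT=[(243.52,200.68),(217.76,205.53),(249.93,238.93),(223.87,243.86)]
studS=[(303.78,178.11),(297.57,166.83),(274.97,184.57),(269.38,172.87)]
P=[]
for a,b in zip(studT,studS):
    p,e=tri(a,b);P.append(p);print('stud',p.round(4),e.round(4))
print('base',np.mean(P,0).round(4)); p,e=tri((231.16,220.16),(285.96,165.42));print('cap',p.round(4),e)
rt=[(375.6,174.6),(393.9,215.1),(360.1,228.9),(342.9,188.1)]
rs=[(345.6,252.1),(311.1,268.4),(294.9,246.4),(328.1,232.1)]
Q=[]
for a,b in zip(rt,rs):
    p,e=tri(a,b);Q.append(p);print('rim',p.round(4),e.round(4))
Q=np.array(Q);c=Q.mean(0);v=Q[0]+Q[3]-Q[1]-Q[2];print('box',c.round(4),'yaw',np.arctan2(v[1],v[0]))
pt=[(373.6,182.1),(386.9,211.9),(363.1,221.4),(349.9,191.1)]
ps=[(339.1,251.4),(312.1,262.9),(300.9,247.4),(327.1,237.1)]
for a,b in zip(pt,ps):
    p,e=tri(a,b);print('plate',p.round(4),e.round(4))
o=arm.observe();print(R.from_rotvec(o['ee_rot']).as_matrix().round(3))
yaw=.385
t=np.array([.5768,-.140,0])+[-.032*np.cos(yaw),-.032*np.sin(yaw),.1+.178]
print(t);move(t,yaw)
E
```

```text
stud [0.5777 0.187  0.0429] 0.0017
stud [0.5653 0.2539 0.0419] 0.001
stud [0.4777 0.1679 0.0427] 0.0013
stud [0.4651 0.2346 0.0421] 0.0014
base [0.5215 0.2108 0.0424]
cap [0.5211 0.2106 0.0856] 0.0013569618156825571
rim [ 0.6479 -0.1621  0.0409] 0.0043
rim [ 0.5399 -0.2074  0.043 ] 0.0019
rim [ 0.5054 -0.1181  0.0412] 0.0014
rim [ 0.6126 -0.0745  0.0392] 0.0019
box [ 0.5765 -0.1405  0.0411] yaw 0.39219985987983447
plate [ 0.6289 -0.1564  0.0405] 0.0017
plate [ 0.547  -0.1891  0.0439] 0.0045
plate [ 0.5233 -0.1261  0.043 ] 0.0018
plate [ 0.6054 -0.0931  0.0379] 0.0006
[[-0.974  0.228 -0.   ]
 [ 0.228  0.974 -0.001]
 [-0.    -0.001 -1.   ]]
[ 0.54714245 -0.15201789  0.278     ]
shift mm [-567.4 -648.   127. ] turn [-1.400e-03 -3.000e-04 -6.148e-01]
```

```bash
python3 -m pendant '[[[-150,-170,0,0,0,0.65,1],[-300,-340,30,0,0,1.3,1],[-430,-490,60,0,0,1.9,1],[-567,-648,95,0,0,2.53,1],[-567,-648,95,0,0,2.53,1],[-567,-648,95,0,0,2.53,1],[-567,-648,95,0,0,2.53,1],[-567,-648,95,0,0,2.53,1],[-567,-648,95,0,0,2.53,1],[-567,-648,95,0,0,2.53,1],[-567,-648,95,0,0,2.53,1],[-567,-648,95,0,0,2.53,1],[-567,-648,95,0,0,2.53,1],[-567,-648,95,0,0,2.53,1],[-567,-648,95,0,0,2.53,1],[-567,-648,95,0,0,2.53,1],[-567,-648,95,0,0,2.53,1],[-567,-648,95,0,0,2.53,1]]]' 20
cat > box.py <<'E'
from h import *
yaw=.388
t=np.array([.5767,-.1405,0])+[-.032*np.cos(yaw),-.032*np.sin(yaw),.06+.178]
o=move(t,yaw);print(o['clock'],o['position'].round(4),o['joints'].round(3),o['force'].round(2),o['width'],np.abs(o['dq']).max())
E
python3 box.py
```

```text
clock: 2.35
position: [0.5467, -0.1503, 0.3099]
ee_rot: [-3.083, -0.599, -0.001]
force: [0.8, 1.1, -0.6]
width: 0.006
shift mm [-0.6  2.3 71.9] turn [-0.0008 -0.0005 -0.0042]
2.35 [ 0.5467 -0.1503  0.3099] [-0.357  0.526  0.768  1.874 -0.453  0.924 -0.563] [ 0.8   1.06 -0.58] 0.005979616949637209 0.0036223361870202043
```

```bash
python3 -m pendant '[[[-0.6,2.3,25,0,0,-0.004,1],[-0.6,2.3,55,0,0,-0.004,1],[-0.6,2.3,68,0,0,-0.004,1],[-0.6,2.3,72,0,0,-0.004,1],[-0.6,2.3,72,0,0,-0.004,1]]]'
python3 box.py
python3 - <<'E'
from h import *
for n,(x,y,w,h),k in(('top',(330,150,80,90),5),('side',(270,190,90,90),5)):
    i=get_image(n)[:,:,::-1]; cv2.imwrite(f'pics/b_{n}.png',cv2.resize(i[y:y+h,x:x+w],None,fx=k,fy=k,interpolation=cv2.INTER_CUBIC))
a,b=cv2.imread('pics/b_top.png'),cv2.imread('pics/b_side.png');cv2.imwrite('pics/b.png',np.hstack([a[:450,:],b[:450,:400]]))
E
```

```text
clock: 2.98
position: [0.5474, -0.1539, 0.2383]
ee_rot: [3.083, 0.602, 0.001]
force: [0.1, 0.3, 1.1]
width: 0.007
shift mm [ 0.2 -1.3  0.3] turn [ 0.0003 -0.0006 -0.0021]
2.975 [ 0.5474 -0.1539  0.2383] [-0.289  0.619  0.686  1.927 -0.546  0.788 -0.481] [0.14 0.25 1.11] 0.007361990971040334 0.0088581247064242
```

View pics/b.png

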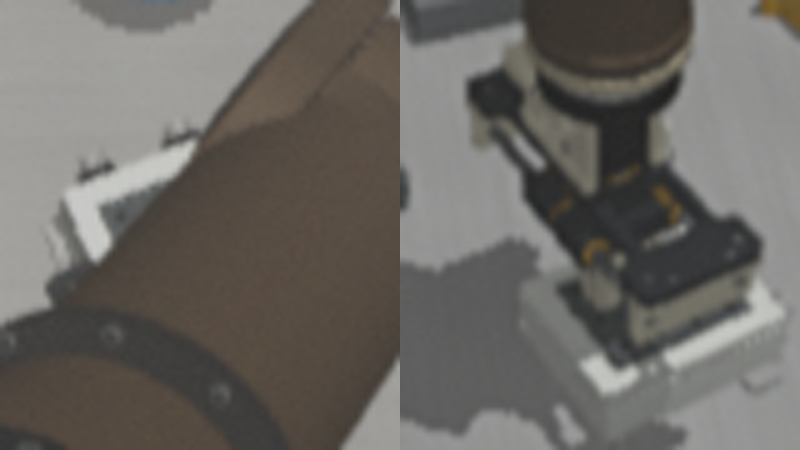

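The top view is blocked by the arm. In the side view the closed finger stands at roughly px (310,250), over the -x end of the plate. I'll compare that with the projected tip position.

```bash
python3 - <<'E'
from h import *
o=arm.observe();r=R.from_rotvec(o['ee_rot'])
i=cv2.resize(cv2.imread('pics/b_side.png'),None,fx=1.3,fy=1.3)
for p,c in(((0,0,.178),(0,0,255)),((.0095,.019,.178),(0,255,0)),((-.0095,.019,.178),(0,255,0)),((.0095,-.019,.178),(0,255,0)),((-.0095,-.019,.178),(0,255,0))):
    uv=proj('side',o['position']+r.apply(p)); print(uv.round(1)); cv2.circle(i,tuple(int(v) for v in ((uv-[270,190])*6.5)),3,c,-1)
cv2.imwrite('pics/b2.png',i)
E
```

```text
[311.2 249.3]
[317.6 252.3]
[311.8 255. ]
[310.6 243.8]
[304.8 246.4]
```

View pics/b2.png

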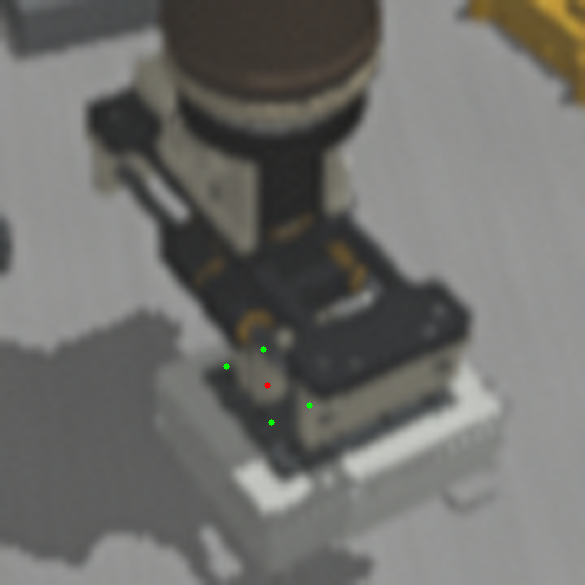

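The projected tip (311,249) agrees with the finger in view. I'll press down in small steps and watch the force.

```bash
python3 -m pendant '[[[0,-1,6,0,0,0,1],[0,-1,12,0,0,0,1],[0,-1,15,0,0,0,1],[0,-1,17,0,0,0,1],[0,-1,18,0,0,0,1]]]'
python3 box.py
```

```text
clock: 3.7
position: [0.5465, -0.153, 0.2196]
ee_rot: [-3.083, -0.602, 0.001]
force: [-2.2, 1.3, 3.9]
width: 0.003
shift mm [  0.7  -0.2 -18.4] turn [-0.0005  0.0005 -0.0024]
3.7 [ 0.5465 -0.153   0.2196] [-0.273  0.644  0.662  1.94  -0.57   0.753 -0.463] [-2.24  1.26  3.9 ] 0.0033058542972361892 0.012517854668572468
```

```bash
python3 -m pendant '[[[0,0,1,0,0,0,1],[0,0,2,0,0,0,1],[0,0,3,0,0,0,1],[0,0,4,0,0,0,1],[0,0,5,0,0,0,1],[0,0,5,0,0,0,1]]]'
python3 box.py
```

```text
clock: 4.45
position: [0.5469, -0.153, 0.2147]
ee_rot: [3.083, 0.602, 0.0]
force: [-0.1, -0.0, 1.0]
width: 0.008
shift mm [  0.4  -0.3 -23.3] turn [ 0.0003 -0.0002 -0.0023]
4.45 [ 0.5469 -0.153   0.2147] [-0.269  0.65   0.656  1.943 -0.577  0.743 -0.458] [-0.07 -0.03  1.04] 0.007505104994086339 0.006467617937618348
```

```bash
python3 -m pendant '[[[0,0,0.5,0,0,0,1],[0,0,1,0,0,0,1],[0,0,1.5,0,0,0,1],[0,0,2,0,0,0,1]]]'
python3 -m pendant '[[[0,0,0.5,0,0,0,1],[0,0,1,0,0,0,1],[0,0,1.5,0,0,0,1],[0,0,2,0,0,0,1]]]'
```

```text
clock: 4.95
position: [0.5469, -0.1532, 0.2142]
ee_rot: [-3.083, -0.602, -0.002]
force: [-8.4, 2.9, 27.5]
width: 0.006
clock: 5.45
position: [0.5468, -0.1535, 0.214]
ee_rot: [-3.082, -0.601, -0.004]
force: [-14.7, 7.5, 53.2]
width: 0.002
```

The fingertip bottomed out at z = 36 mm with the force rising, so the plate looks seated. I'll unload, retract and check.

```bash
python3 -m pendant '[[[0,0,-2,0,0,0,1],[0,0,-4,0,0,0,1],[0,0,-8,0,0,0,1],[0,0,-20,0,0,0,1],[0,0,-60,0,0,0,1],[0,0,-110,0,0,0,1],[0,0,-130,0,0,0,1],[0,0,-130,0,0,0,1]]]'
cat > carr.py <<'E'
from h import *
import sys
yaw=.189
t=np.array([.5213,.2107,0])+[0,0,.16+.178]
if len(sys.argv)>1:t[2]=float(sys.argv[1])
o=move(t,yaw);print(o['clock'],o['position'].round(4),o['joints'].round(3),o['force'].round(2),o['width'],np.abs(o['dq']).max())
E
python3 carr.py
```

```text
clock: 6.45
position: [0.5472, -0.1533, 0.3427]
ee_rot: [3.082, 0.602, 0.005]
force: [-0.9, 0.5, -0.3]
width: 0.004
shift mm [ 113.  -347.     4.5] turn [ 0.0013 -0.0033  0.1968]
6.45 [ 0.5472 -0.1533  0.3427] [-0.378  0.489  0.801  1.839 -0.418  0.986 -0.586] [-0.92  0.51 -0.33] 0.003508755012390016 0.03903948282469272
```

```bash
python3 -m pendant '[[[20,-60,0,0,0,0.05,-1],[40,-120,0,0,0,0.1,-1],[60,-180,0,0,0,0.15,-1],[80,-240,0,0,0,0.197,-1],[98,-300,3,0,0,0.197,-1],[110,-335,4.5,0,-0.003,0.197,-1],[113,-347,4.5,0,-0.003,0.197,-1],[113,-347,4.5,0,-0.003,0.197,-1],[113,-347,4.5,0,-0.003,0.197,-1]]]'
python3 carr.py
python3 - <<'E'
from h import *
o=arm.observe();r=R.from_rotvec(o['ee_rot'])
for n,(x,y,w,h),k in(('top',(330,150,80,90),5),('side',(270,140,90,130),4)):
    i=get_image(n)[:,:,::-1]; cv2.imwrite(f'pics/c_{n}full.png',i);cv2.imwrite(f'pics/c_{n}.png',cv2.resize(i[y:y+h,x:x+w],None,fx=k,fy=k,interpolation=cv2.INTER_CUBIC))
a,b=cv2.imread('pics/c_top.png'),cv2.imread('pics/c_side.png');cv2.imwrite('pics/c.png',np.hstack([a[:450,:],b[70:520]]))
E
```

```text
clock: 7.58
position: [0.5212, 0.209, 0.3363]
ee_rot: [3.127, 0.292, -0.005]
force: [-0.0, 0.2, 0.2]
width: 0.939
shift mm [ 0.4 -1.6 -1.7] turn [ 0.001   0.003  -0.0031]
7.575 [0.5212 0.209  0.3363] [-1.077  0.51   0.868  1.862 -0.461  0.988 -1.392] [-0.01  0.17  0.24] 0.9386466746017023 0.006175455674330293
```

View pics/c.png

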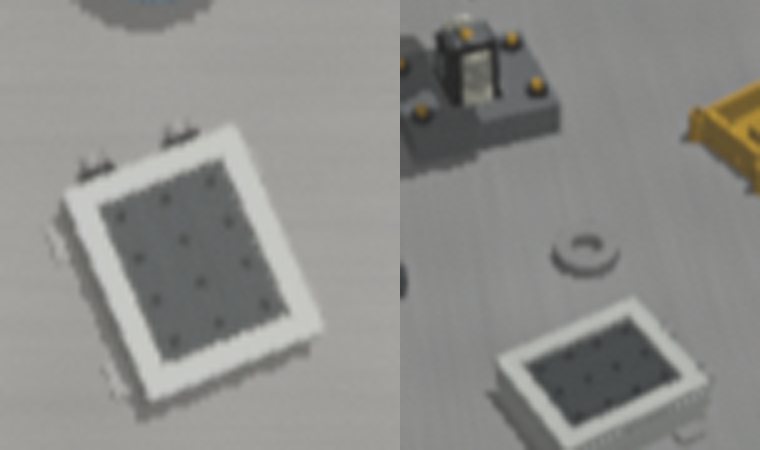

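View pics/c_sidefull.png

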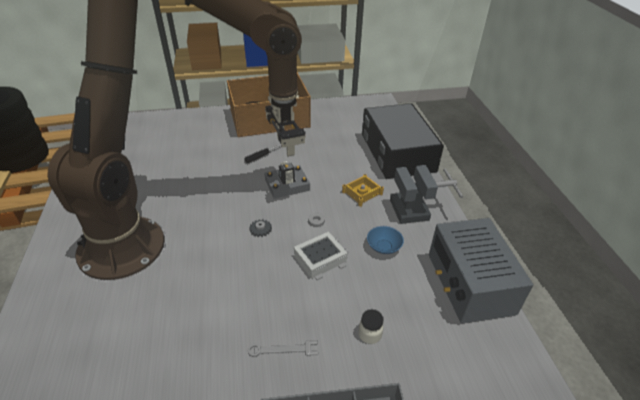

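The plate in both views now looks parallel to the rim. I'll quantify it by tracking the plate's dots between the before and after side views.

```bash
python3 - <<'E'
from h import *
yaw=.388;c0=np.array([.5767,-.1405]);M=np.array([[np.cos(yaw),np.sin(yaw)],[-np.sin(yaw),np.cos(yaw)]])
def dots(n,f):
    I=cv2.imread(f);m=camera_model(n)
    k=10 # rectify to box plane z=.036 at 0.2mm/px
    B=np.array([[-.05,-.04],[.05,-.04],[.05,.04],[-.05,.04]])
    src=np.float32([proj(n,[*(M.T@b+c0),.036]) for b in B]);dst=np.float32((B+[.05,.04])*5000)
    H=cv2.getPerspectiveTransform(src,dst);W=cv2.warpPerspective(I,H,(500,400),flags=cv2.INTER_CUBIC)
    g=cv2.GaussianBlur(cv2.cvtColor(W,cv2.COLOR_BGR2GRAY),(0,0),4).astype(float)
    d=cv2.GaussianBlur(g,(0,0),14)-g
    mx=(d==cv2.dilate(d,np.ones((45,45))))&(d>2)
    mx[:40]=mx[-40:]=0;mx[:,:40]=0;mx[:,-40:]=0
    ys,xs=np.nonzero(mx);return np.c_[xs/5-50,ys/5-40].round(1)
for n,f in(('side','pics/side0.png'),('side','pics/c_sidefull.png'),('top','pics/top0.png'),('top','pics/c_topfull.png')):
    d=dots(n,f);print(f,d[np.lexsort((d[:,1].round(-1),d[:,0].round(-1)))].tolist())
E
```

```text
pics/side0.png [[-41.4, -28.2], [-41.6, -1.6], [-42.0, 20.2], [-31.2, -29.4], [-31.0, -17.2], [-31.6, 9.2], [-20.6, -28.8], [-13.8, -28.8], [-8.0, -20.0], [-7.0, 6.6], [-4.2, -29.8], [2.6, -29.2], [9.6, -29.4], [14.8, 4.8], [23.6, -28.8], [36.8, -28.2]]
pics/c_sidefull.png [[-41.4, -28.4], [-41.6, 9.8], [-20.8, -29.0], [-13.4, -28.0], [-11.8, 0.2], [-4.2, -29.8], [2.0, -28.8], [12.0, -26.8], [11.6, 0.4], [13.0, 29.8], [23.6, -28.8], [35.4, -27.6]]
pics/top0.png [[-42.0, 10.4], [-41.4, 31.2], [-34.4, -28.6], [-34.2, -2.4], [-34.6, 24.4], [-11.0, -27.6], [-9.2, -1.8], [-9.6, 23.6], [13.6, -28.2], [11.8, 0.0], [13.0, 25.4], [24.0, -10.0], [37.4, -1.4]]
pics/c_topfull.png [[-35.8, -0.2], [-42.0, 7.2], [-21.4, -8.6], [-10.6, -27.2], [-11.2, 0.2], [-10.6, 24.8], [11.8, -27.0], [12.2, -0.4], [13.0, 25.4], [36.8, -1.0], [37.0, 25.0]]
```

Both views now put the plate dots on one regular 24 mm grid in the z = 36 mm plane: side view (-11.8, 0.2) and (11.6, 0.4), top view (-35.8, -0.2) to (36.8, -1.0). That means the cover is level, where before those dots were 5–6 mm off. Next is the carrier: descend with the gripper open.

```bash
python3 -m pendant '[[[0.4,-1.6,20,0,0.002,-0.003,-1],[0.4,-1.6,50,0,0.002,-0.003,-1],[0.4,-1.6,80,0,0.002,-0.003,-1],[0.4,-1.6,100,0,0.002,-0.003,-1],[0.4,-1.6,112,0,0.002,-0.003,-1],[0.4,-1.6,115,0,0.002,-0.003,-1],[0.4,-1.6,115,0,0.002,-0.003,-1]]]' 25
python3 carr.py 0.221
python3 - <<'E'
from h import *
o=arm.observe();r=R.from_rotvec(o['ee_rot'])
i=get_image('side')[:,:,::-1].copy();i=cv2.resize(i[110:220,235:345],None,fx=5,fy=5,interpolation=cv2.INTER_CUBIC)
for p in [(0,.046,.178),(0,-.046,.178),(0,0,.159)]:
    uv=proj('side',o['position']+r.apply(p));cv2.circle(i,tuple(int(v) for v in ((uv-[235,110])*5)),3,(0,0,255),-1)
cv2.imwrite('pics/d.png',i)
E
```

```text
clock: 8.55
position: [0.521, 0.2125, 0.2217]
ee_rot: [3.127, 0.301, -0.0]
force: [0.2, 0.4, 0.3]
width: 0.998
shift mm [-0.   1.9  0.7] turn [0.0001 0.0002 0.0026]
8.55 [0.521  0.2125 0.2217] [-0.976  0.654  0.727  1.954 -0.62   0.769 -1.267] [0.19 0.38 0.28] 0.998048499974834 0.008066804718944104
```

View pics/d.png

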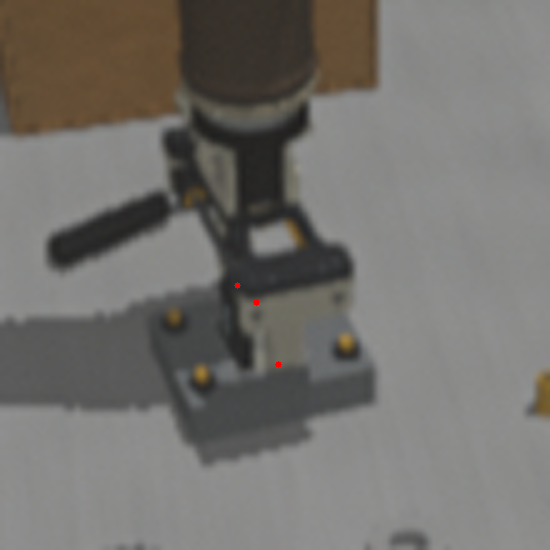

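The fingers straddle the carrier with no contact, and the near fingertip is at px (291,183), clear of the studs. I'll correct 1.9 mm in y, then pinch.

```bash
python3 -m pendant '[[[0,1.9,1,0,0,0.002,-1],[0,1.9,1,0,0,0.002,-1],[0,1.9,1,0,0,0.002,-1]]]' 25
python3 carr.py 0.221
python3 -m pendant '[[[0,0,0,0,0,0,1],[0,0,0,0,0,0,1],[0,0,0,0,0,0,1],[0,0,0,0,0,0,1],[0,0,0,0,0,0,1],[0,0,0,0,0,0,1],[0,0,0,0,0,0,1],[0,0,0,0,0,0,1]]]' 25
python3 carr.py 0.221
```

```text
clock: 8.98
position: [0.521, 0.2107, 0.2204]
ee_rot: [3.127, 0.298, -0.001]
force: [0.1, 0.4, -0.9]
width: 1.0
shift mm [ 0.2  0.1 -0.6] turn [0.0001 0.0007 0.0007]
8.975 [0.521  0.2107 0.2204] [-0.972  0.655  0.725  1.956 -0.622  0.767 -1.264] [ 0.13  0.36 -0.88] 1.0000567359687251 0.002160780759800074
clock: 9.98
position: [0.5211, 0.2107, 0.2207]
ee_rot: [-3.127, -0.298, 0.001]
force: [-1.5, 0.7, 7.0]
width: 0.433
shift mm [ 0.2  0.1 -0.3] turn [-0.0003  0.0008  0.0008]
9.975 [0.5211 0.2107 0.2207] [-0.972  0.655  0.725  1.956 -0.622  0.767 -1.264] [-1.52  0.74  7.01] 0.4331239040455082 0.0020795520888109657
```

The width of 0.433 is 40 mm, against 42 mm expected with both catches at their stops. I'll lift slowly and watch the force.

```bash
python3 -m pendant '[[[0,0,-1,0,0,0,1],[0,0,-3,0,0,0,1],[0,0,-5,0,0,0,1],[0,0,-8,0,0,0,1],[0,0,-8,0,0,0,1]]]'
python3 carr.py 0.35
```

```text
clock: 10.6
position: [0.5211, 0.2108, 0.2285]
ee_rot: [3.127, 0.298, -0.001]
force: [0.3, 0.0, -1.3]
width: 0.43
shift mm [ 1.000e-01  1.000e-01 -1.215e+02] turn [0.0001 0.0007 0.0007]
10.6 [0.5211 0.2108 0.2285] [-0.98   0.644  0.737  1.952 -0.61   0.782 -1.273] [ 0.32  0.01 -1.31] 0.42979904182277257 0.00367510007412786
```

The force is only -1.3 N, about the carrier's weight, so it isn't jammed. I'll carry on straight up.

```bash
python3 -m pendant '[[[0,0,-4,0,0,0,1],[0,0,-10,0,0,0,1],[0,0,-18,0,0,0,1],[0,0,-28,0,0,0,1],[0,0,-40,0,0,0,1],[0,0,-54,0,0,0,1],[0,0,-70,0,0,0,1],[0,0,-86,0,0,0,1],[0,0,-100,0,0,0,1],[0,0,-112,0,0,0,1],[0,0,-119,0,0,0,1],[0,0,-122,0,0,0,1],[0,0,-122,0,0,0,1],[0,0,-122,0,0,0,1],[0,0,-122,0,0,0,1]]]'
python3 carr.py 0.35
python3 - <<'E'
from h import *
for n in('side','top'): cv2.imwrite(f'pics/e_{n}.png',get_image(n)[:,:,::-1])
a=cv2.imread('pics/e_side.png')[90:290,230:390];b=cv2.imread('pics/e_top.png')[90:290,200:400]
cv2.imwrite('pics/e.png',np.hstack([cv2.resize(a,None,fx=2.2,fy=2.2,interpolation=2),cv2.resize(b,None,fx=2.2,fy=2.2,interpolation=2)]))
E
```

```text
clock: 12.48
position: [0.521, 0.2107, 0.3499]
ee_rot: [3.127, 0.297, -0.002]
force: [0.3, 0.2, -2.2]
width: 0.426
shift mm [ 0.2  0.1 -0.1] turn [0.0005 0.0015 0.0006]
12.475 [0.521  0.2107 0.3499] [-1.09   0.494  0.882  1.847 -0.446  1.014 -1.405] [ 0.33  0.16 -2.25] 0.42600426820583903 0.0036021723123421555
```

View pics/e.png

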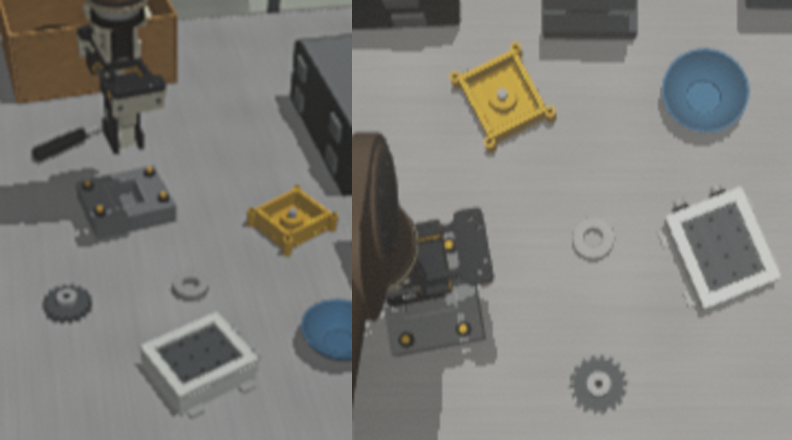

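The side view shows the carrier in the fingers, with its foot at about px (287,158), above an empty socket. The cover still looks level in both views. I'll check the foot height and tilt, and that nothing is creeping.

```bash
python3 -m pendant '[[[0,0,0,0,0,0,1],[0,0,0,0,0,0,1],[0,0,0,0,0,0,1],[0,0,0,0,0,0,1]]]'
python3 carr.py 0.35
python3 - <<'E'
from h import *
i=get_image('side')[:,:,::-1];cv2.imwrite('pics/f_side.png',i)
c=cv2.resize(i[115:175,255:320],None,fx=9,fy=9,interpolation=cv2.INTER_CUBIC);cv2.imwrite('pics/f.png',c)
for z in(.095,.10,.125,.13): print(z,proj('side',[.5211,.2107-.016,z]).round(1))
E
```

```text
clock: 13.08
position: [0.5211, 0.2107, 0.3502]
ee_rot: [3.127, 0.297, -0.001]
force: [-0.3, 0.3, -1.9]
width: 0.434
shift mm [0.1 0.1 0.2] turn [0.0002 0.0009 0.0007]
13.075 [0.5211 0.2107 0.3502] [-1.09   0.494  0.882  1.846 -0.446  1.014 -1.405] [-0.26  0.28 -1.95] 0.4336019748416559 0.0012550571593785973
0.095 [286.6 166. ]
0.1 [286.6 164.8]
0.125 [286.3 158.6]
0.13 [286.2 157.4]
```

View pics/f.png

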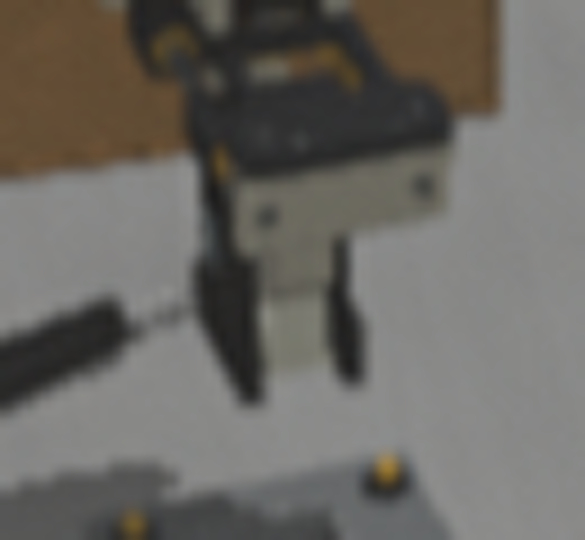

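The foot sits at row 158–159, which is about 125 mm above the bench. It hangs upright, steady, with the load reading matching its weight. Handing in.

```bash
python3 -c "
from cell import arm
print(arm.sign_off());o=arm.observe();print(o['clock'],o['position'],o['width'],o['force'])"
```

```text
the job is handed in; nothing more can be done
None
the job is handed in; nothing more can be done
```

The job is handed in at about 13 s of the 53 s allowed. The cover is pressed level, and the gripper is holding the fuse carrier above its base by both pinched catches. The hand-in reports no verdict.

**Cover:** I pressed it down with the closed fingertips just inboard of the press spot, until the tip stopped at 36 mm with the force at 53 N. Afterwards the plate's dots lay on one regular grid in the 36 mm plane in both views, so it sits level. It still looked level in the last pictures that showed it, taken after the lift.

**Carrier:** I pinched both catches at 25 N and drew the carrier straight up 129.5 mm. The opening was about 40 mm, against 42 mm expected with both catches at their stops.
- **Steadiness:** the reading was about -2 N, close to the carrier's weight, and the arm was at rest. The opening varied slightly between readings, from 0.426 to 0.434.
- **Height:** a rough side-view reading puts the underside at about 125 mm. The arm's travel implies about 133 mm. These disagree by 8 mm, but both are well over the 95 mm required.

**Not checked by measurement:** that the catches are at their stops is inferred from the opening alone. For the other things on the bench, I only looked over the final pictures: the gear, bearing, dish, gear housing and screwdriver showed no visible change. The wrench and jar were outside the final close-ups, and the moves kept well clear of both.

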